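# Snap the battery cover onto a soap dispenser

## Task

Fresh batteries are in the soap dispenser that lies on the bench with its battery bay open upwards. Fit the loose battery cover over the bay and press it on until the clip at every corner has clicked home and the cover sits flush all round; then let go. Leave the pump bottle, the jar and the screw cap where they are.

Things in the scene. Friction and masses are not known exactly. Their poses are not given: they have to be found in the camera images.
- dispenser: White plastic soap dispenser lying fixed in a grey cradle (200 x 150 mm, 16 mm high) bolted to the bench. Origin on the bench below the bay's centre; x along the bay's long side towards the lower pump end with its nozzle (reaches 188 mm out, top 46 mm above the bench), y across, z up. Around the bay its walls measure 164 x 124 mm outside, top 60 mm above the bench.
- bay_center (a point): Centre of the open battery bay at the level of its flat rim, 60 mm above the bench; axes as the dispenser's. Opening 126 mm (x) x 85 mm (y), 30 mm deep; nothing stands above the rim. At each corner, at x +-50, y +-36 mm, two sprung grey wedges (22 mm long in x) face each other 3 mm apart, tips 10.6 mm below the rim; a leg of the cover snaps between them. The cover fits either way round.
- cover_grip (a point): Centre (half-way up) of the grip rib of the loose white battery cover (about 100 g): rib 50 mm long in x, 18 mm wide in y, 20 mm high, in the middle of the plate, whose top lies 10 mm below this point. The cover starts standing on its legs on the bench, rib top 42 mm and plate top 22 mm above it. x along its long side, z up; fitted, x lies along the bay's x.
- cover_base (a point): Centre of the underside of the cover's plate, 134 x 94 mm (x, y), 4 mm thick; it can twist a little. Four legs reach 18 mm down, with round beads (8 mm thick, 22 mm long in x) at x +-50, y +-36 mm. Over the bay they enter the opening with 2 mm clearance in x and y and rest between the wedges, this point about 9 mm above the rim. Fully home the plate lies on the rim.
- corner1 (a point): Top of the cover's plate over the clip leg at its +x +y corner, 50 mm in x and 36 mm in y from the centre. About 13 mm above the rim when laid on, 4 mm when home. 10 to 15 N pushed down here snaps this corner in; until all are in it may stay up to 4 mm short, and a clicked corner can spring up again while another is pressed. Pressed in the middle, about 40 N is needed.
- corner2 (a point): The same at the cover's +x -y corner.
- corner3 (a point): The same at the cover's -x +y corner.
- corner4 (a point): The same at the cover's -x -y corner.
- pump_bottle: Bystander: white pump bottle, 62 x 88 mm, 195 mm high with its pump head; origin at the centre of its underside.
- jar: Bystander: clear lidded jar, 68 mm across, 90 mm high; origin at the centre of its underside.
- cap: Bystander: white screw cap lying on the bench, 32 mm across, 18 mm high; origin at the centre of its underside.
Things that resemble listed ones, but are neither listed nor needed, are in the scene too. What is shaped like the part that bears cover_grip but red is not meant.

How it is judged:
By the outcome, as a careful person would: the job done as asked, in the order asked, and still so for the second after the job is handed in, with the robot touching nothing.
It also fails if it takes over 58 s, if anything falls off the work surface, if the arm or the gripper's body presses on something with over 40 N, if the wrist force passes 120 N, or if a joint passes its speed limit or range.

## Robot

A 6-joint arm with a two-finger parallel gripper is mounted at the origin on the work surface. World frame = base frame: x ahead of the robot, y to its left, z up, the work surface at z = 0. Lengths are in m, angles in rad, forces in N, time in s.
With the tool pointing down it reaches from about 0.225 to 0.725 m from the base axis. Payload 3.1 kg.
Tool frame: the origin (TCP) lies midway between the tips of the shut fingers; the grasp point (between the pads) lies 19 mm behind it (r.pinch_z is the distance from the TCP to the grasp point, in m); z points along the fingers, y is the direction in which the jaws open and shut (so a half turn about z gives the same grasp; the last joint's range is limited). The gripper opens to 85 mm and grips with 20 to 120 N. Pads are 22 mm wide; open, the fingers measure 114 mm over their backs; the gripper's body (76 mm by 85 mm) begins 54 mm behind the grasp point. The pads swing forward as they close: fully open they stand 13 mm farther back than shut.
Start: joints at [-1.397, 0.048, 0.099, 1.622, 0, 1.443], TCP at [0.156, -0.501, 0.231] pointing down, gripper open.
Joint ranges: [-2.91, 2.91], [-0.99, 1.94], [-1.21, 1.42], [-2.12, 2.29], [-1.49, 1.47], [-3.14, 3.14]. Speed limits (rad/s): [2.79, 2.79, 3.14, 3.14, 3.14, 3.14].

## Interface

Orientations are given as a rotation vector (axis times angle).
In Python, from cell import telemetry, vision, r, finder gives the robot as it stands.
- The arm moves only by the tool move_arm, never from a script. Its argument "motion" is a list of rows, each an object with "dp": the shift along the world's x, y, z in m, a list of three; "angular": the turn, a rotation vector about the world's x, y, z in rad, a list of three. In form: [{"dp": [x, y, z], "angular": [rx, ry, rz]}, ...]. A call has 1 to 20 rows; each row is the pose to reach, as a shift and turn from the pose commanded when the call began; what a row does not reach only later rows make up. A row lasts 1/12 s, in which the tool goes at most 41.7 mm and 7.16 degrees, less where a joint would pass 70% of its speed; a pose out of reach is approached as far as the arm can. A call with a gripper value outside its range is refused whole. "fingers" is the finger opening in m, from 0 to 0.0854, set as the call begins (left out, the last holds). The fingers move at their own pace and stop on an object; "grip_force" is the grip in N (left out, the last holds). Time passes only in rows, so rows that repeat a pose let the fingers close. It gives the time, the measured TCP pose, the force and the opening at its end, in the units of the state.
- telemetry.state(): the state, without advancing time (a new reading comes with each control period).
- vision.camera(name): name is "scene" or "top" or "wrist"; returns the picture (480x640x3 uint8, blue, green, red); there is no depth.
- vision.camera_info(name): a dict with "camera_matrix" (3x3 intrinsics, pixels), "R" (3x3) and "t" (3): a world point X has camera coordinates R X + t. Camera axes: x right, y down, z forward; pixel columns grow to the right and rows downward; lengths in m; the calibration is good to about 2 mm. A picture is of the moment at which its call begins: read the wrist's pose just before it. camera_info takes no time and is no camera call; for the wrist camera it gives the pose at the moment of the call.
- r.job_done(): hands the job in, once; it reports no verdict.
Trained networks look in the newest picture that a camera, given by its name, has taken for a name from the list of things; names that differ only in an ending like _2 or _b are one class to them, and where a whole thing is asked for, a point or a joint stands for the part that bears it (a point fixed in the world has none). Each returns a list of dicts, best first, with "confidence" (0 to 1); they miss things now and then, are a little off and sometimes report something else, mostly with a low value. They report only what shows in the picture. A call takes as long as a camera call. They do not tell look-alikes from the thing itself.
- finder.find_in(camera, target): "extent" ([left, top, width, height] in pixels, round what is visible of it).
- finder.outline_of(camera, target): "pixels" (480x640 bool, what is visible of it) and "extent" ([left, top, width, height] in pixels, round what is visible of it).
- finder.pinpoint(camera, target): "location" ([row, column] in pixels: a listed point, or the origin of a listed thing).
The state is a dict: "clock": time; "q": joint angles; "dq": joint speeds; "joint_efforts": joint torques, N m; "eef_pos": TCP position; "ee_rot": TCP orientation; "wrist_force": force on the tool from outside, world axes, zero at the start; "moment": the same for the moment, N m; "grip_width": finger opening in m.
Only numpy, scipy, OpenCV 4.12 (cv2) and the standard library are available. Lean on these libraries where they do the work, as an engineer would, in place of code of your own. Each camera call takes 0.05 s, during which the arm holds its last target. There are 200 camera calls.

## Working session

There is one attempt and no reset: what is moved stays moved. The work goes in short steps, Python scripts to look and compute and a tool call to move; the robot and the scene stay as the last step left them, time stands still between calls to the robot, and variables do not carry over. Pictures are saved under pics/ and viewed, about 8 in all and at most 12, crops included, and the job is handed in when it is done.

Besides the shell and the picture viewer there is one more tool, called after "Call:" as name(argument=value, ...), one argument or row to a line, values as JSON. move_arm: Moves the arm, as the interface text tells. Its arguments: {"type":"object","properties":{"motion":{"type":"array","items":{"type":"object","properties":{"dp":{"type":"array","items":{"type":"number"}},"angular":{"type":"array","items":{"type":"number"}}}}},"fingers":{"type":"number"},"grip_force":{"type":"number"}},"required":["motion"]}

```bash
ls; mkdir -p pics; python3 - <<'E'
from cell import telemetry, vision, r, finder
import cv2,numpy as np
s=telemetry.state();print(s['clock'],s['eef_pos'],s['ee_rot'],s['grip_width'])
a=vision.camera('scene');b=vision.camera('top')
cv2.imwrite('pics/scene.png',a);cv2.imwrite('pics/top.png',b)
for c in('top','scene'):
  i=vision.camera_info(c);print(c,i)
  for n in('dispenser','bay_center','cover_grip','cover_base','corner1','corner2','corner3','corner4'):
    print(n,[(np.round(d['location']).tolist(),round(d['confidence'],2)) for d in finder.pinpoint(c,n)][:4])
E
```

```text
pics
0.0 [ 0.15590015 -0.50066919  0.23012134] [-3.10356803e+00 -4.71871335e-01  1.51465400e-04] 0.085241192565688
top {'camera_matrix': array([[521.83071553,   0.        , 324.15797414],
       [  0.        , 521.83071553, 244.49259149],
       [  0.        ,   0.        ,   1.        ]]), 'R': array([[-0.00152018, -0.99960385, -0.02810382],
       [-0.98685248,  0.00604165, -0.16151061],
       [ 0.16161642,  0.0274888 , -0.98647073]]), 't': array([0.03919083, 0.51123065, 1.1245451 ])}
dispenser []
bay_center [([218.0, 430.0], 0.64)]
cover_grip [([171.0, 325.0], 0.9), ([309.0, 276.0], 0.75), ([223.0, 262.0], 0.68)]
cover_base [([227.0, 267.0], 0.96), ([307.0, 278.0], 0.85), ([171.0, 327.0], 0.75)]
corner1 [([184.0, 311.0], 0.96), ([146.0, 323.0], 0.91), ([339.0, 274.0], 0.89), ([306.0, 303.0], 0.82)]
corner2 [([184.0, 311.0], 0.96), ([146.0, 323.0], 0.91), ([339.0, 274.0], 0.89), ([306.0, 303.0], 0.82)]
corner3 [([184.0, 311.0], 0.96), ([146.0, 323.0], 0.91), ([339.0, 274.0], 0.89), ([306.0, 303.0], 0.82)]
corner4 [([184.0, 311.0], 0.96), ([146.0, 323.0], 0.91), ([339.0, 274.0], 0.
[... 417 characters left out ...]
nser [([228.0, 256.0], 0.86)]
bay_center [([208.0, 253.0], 0.96), ([338.0, 344.0], 0.53)]
cover_grip [([268.0, 403.0], 0.95), ([285.0, 252.0], 0.72), ([309.0, 344.0], 0.7)]
cover_base [([273.0, 405.0], 0.75), ([313.0, 338.0], 0.73), ([292.0, 256.0], 0.55), ([179.0, 242.0], 0.18)]
corner1 [([301.0, 363.0], 0.95), ([283.0, 228.0], 0.94), ([285.0, 421.0], 0.94), ([256.0, 385.0], 0.77)]
corner2 [([301.0, 363.0], 0.95), ([283.0, 228.0], 0.94), ([285.0, 421.0], 0.94), ([256.0, 385.0], 0.77)]
corner3 [([301.0, 363.0], 0.95), ([283.0, 228.0], 0.94), ([285.0, 421.0], 0.94), ([256.0, 385.0], 0.77)]
corner4 [([301.0, 363.0], 0.95), ([283.0, 228.0], 0.94), ([285.0, 421.0], 0.94), ([256.0, 385.0], 0.77)]
```

View pics/top.png

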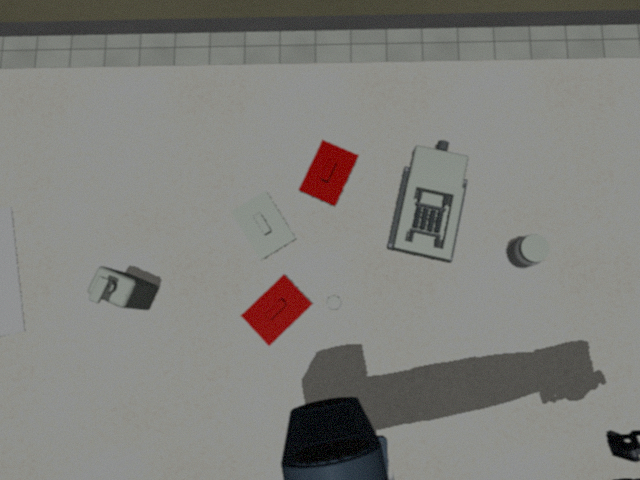

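View pics/scene.png

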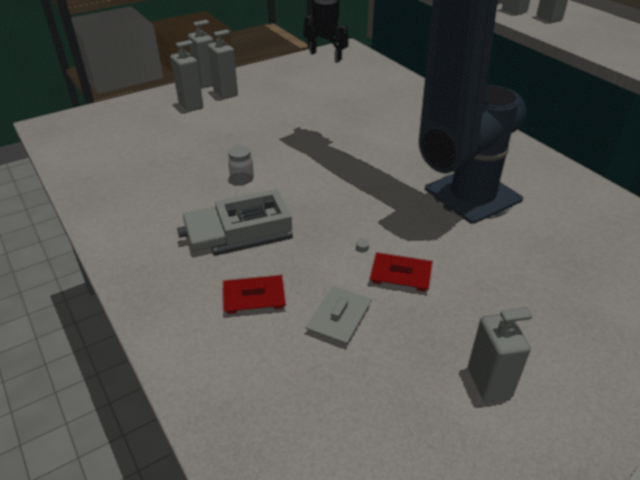

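The white cover is at (264,225) in the top view. The two look-alikes at (328,172) and (276,310) are red, so they are not meant. The dispenser's bay is at (430,218), with its nozzle up (+x). The pump bottle is at (120,287), the jar at (528,250) and the cap at (334,302).

```bash
cat > h.py <<'E'
from cell import telemetry, vision, r, finder
import cv2,numpy as np
from scipy.spatial.transform import Rotation as Ro
def ray(c,uv,z,i=None):
    i=i or vision.camera_info(c);K,R,t=i['camera_matrix'],i['R'],i['t']
    d=R.T@np.linalg.inv(K)@np.array([uv[0],uv[1],1.]);o=-R.T@t
    return o+d*(z-o[2])/d[2]
def proj(i,X):
    p=i['camera_matrix']@(i['R']@np.asarray(X,float)+i['t']);return p[:2]/p[2]
def st():
    s=telemetry.state();R=Ro.from_rotvec(s['ee_rot']).as_matrix()
    print('t',round(s['clock'],2),'p',s['eef_pos'].round(4),'z',R[:,2].round(3),'yaw_y',round(np.degrees(np.arctan2(R[1,1],R[0,1])),2),'F',np.round(s['wrist_force'],1),'w',round(s['grip_width'],4),'q6',round(s['q'][5],2))
    return s
E
python3 - <<'E'
from h import *
st()
for c in('top','scene'):
  im=cv2.imread(f'pics/{c}.png')
  print(c)
  P={'bay':((430,218),.06),'grip':((262,223),.042)} if c=='top' else {'bay':((253,208),.06),'grip':((344,309),.042)}
  for k,(uv,z) in P.items(): print(k,ray(c,uv,z).round(3))
vision.camera('top')
for n in('cover_grip','dispenser'):
  for d in finder.outline_of('top',n):
    m=d['pixels'].astype(np.uint8);cs=max(cv2.findContours(m,0,2)[0],key=cv2.contourArea)
    z=.022 if n!='dispenser' else .03
    w=np.array([ray('top',p[0],z)[:2]*1000 for p in cs],np.float32)
    print(n,d['extent'],round(d['confidence'],2),cv2.minAreaRect(w))
w=np.array([ray('top',p,.022)[:2] for p in ((233,210),(268,192),(297,239),(264,259))]);print(w.round(3),w.mean(0))
a=cv2.imread('pics/top.png')[120:290,200:500];cv2.imwrite('pics/crop.png',cv2.resize(a,(800,453),interpolation=2))
E
```

```text
t 0.9 p [ 0.156  -0.5013  0.2313] z [ 0. -0. -1.] yaw_y -72.71 F [ 0.6 -0.7  0.3] w 0.0856 q6 1.44
top
bay [ 0.566 -0.197  0.06 ]
grip [0.561 0.178 0.042]
scene
bay [ 0.566 -0.192  0.06 ]
grip [0.56  0.195 0.042]
cover_grip [243.1, 273.7, 68.8, 72.0] 0.86 ((368.6466064453125, 144.53431701660156), (95.21092224121094, 134.60899353027344), 45.24459457397461)
cover_grip [233.8, 193.6, 62.1, 66.6] 0.72 ((561.2244262695312, 178.11492919921875), (135.8144989013672, 95.53533935546875), 30.795820236206055)
cover_grip [299.0, 141.7, 60.6, 65.3] 0.72 ((685.0602416992188, 27.219993591308594), (96.30436706542969, 136.52574157714844), 65.21932983398438)
dispenser [386.3, 136.3, 83.4, 124.3] 0.73 ((621.5498046875, -206.2047119140625), (150.7353057861328, 281.3155517578125), 76.3310317993164)
[[0.597 0.248]
 [0.639 0.168]
 [0.528 0.1  ]
 [0.482 0.175]] [0.56137343 0.17269774]
```

View pics/crop.png

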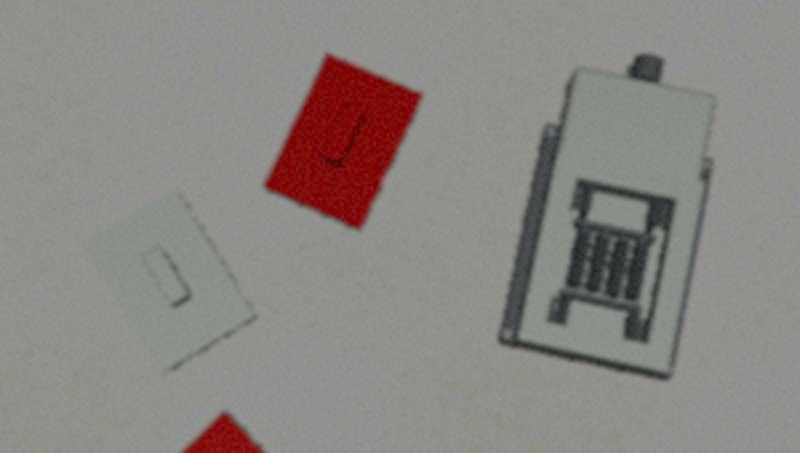

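The crop confirms the white cover, with its rib at crop (167,277) and no red on it. It sits at about (0.561, 0.178), yaw 31°. The bay is at about (0.566, -0.195), yaw -14°. I'll move above the cover.

Call:
move_arm(
  motion=[
    {"dp": [0.02, 0.03, 0], "angular": [0, 0, 0.01]},
    {"dp": [0.405, 0.679, 0], "angular": [0, 0, 0.235]},
    {"dp": [0.405, 0.679, 0], "angular": [0, 0, 0.235]},
    {"dp": [0.405, 0.679, 0], "angular": [0, 0, 0.235]},
    {"dp": [0.405, 0.679, 0], "angular": [0, 0, 0.235]},
    {"dp": [0.405, 0.679, 0], "angular": [0, 0, 0.235]},
    {"dp": [0.405, 0.679, 0], "angular": [0, 0, 0.235]},
    {"dp": [0.405, 0.679, 0], "angular": [0, 0, 0.235]},
    {"dp": [0.405, 0.679, 0], "angular": [0, 0, 0.235]},
    {"dp": [0.405, 0.679, 0], "angular": [0, 0, 0.235]},
    {"dp": [0.405, 0.679, 0], "angular": [0, 0, 0.235]},
    {"dp": [0.405, 0.679, 0], "angular": [0, 0, 0.235]},
    {"dp": [0.405, 0.679, 0], "angular": [0, 0, 0.235]},
    {"dp": [0.405, 0.679, 0], "angular": [0, 0, 0.235]},
    {"dp": [0.405, 0.679, 0], "angular": [0, 0, 0.235]},
    {"dp": [0.405, 0.679, 0], "angular": [0, 0, 0.235]},
    {"dp": [0.405, 0.679, 0], "angular": [0, 0, 0.235]},
    {"dp": [0.405, 0.679, 0], "angular": [0, 0, 0.235]},
    {"dp": [0.405, 0.679, 0], "angular": [0, 0, 0.235]},
    {"dp": [0.405, 0.679, 0], "angular": [0, 0, 0.235]},
  ],
  fingers=0.06,
)

```text
clock: 2.72
eef_pos: [0.563, 0.1834, 0.2283]
ee_rot: [-3.024, -0.841, 0.001]
wrist_force: [0.2, -0.7, -0.5]
grip_width: 0.0603
```

```bash
python3 - <<'E'
from h import *
s=st();i=vision.camera_info('wrist');a=vision.camera('wrist');cv2.imwrite('pics/w1.png',a)
print(-i['R'].T@i['t'])
for n,z in(('cover_grip',.032),('cover_base',.018),('corner1',.022),('bay_center',.06)):
  for d in finder.pinpoint('wrist',n): print(n,d['location'],round(d['confidence'],2),ray('wrist',d['location'][::-1],z,i).round(4))
for d in finder.outline_of('wrist','cover_base'):
    m=d['pixels'].astype(np.uint8);cs=max(cv2.findContours(m,0,2)[0],key=cv2.contourArea)
    w=np.array([ray('wrist',p[0],.022,i)[:2]*1000 for p in cs],np.float32);print(d['extent'],d['confidence'],cv2.minAreaRect(w))
E
```

```text
t 2.72 p [0.563  0.1834 0.2283] z [-0.002  0.003 -1.   ] yaw_y -58.93 F [ 0.2 -0.7 -0.5] w 0.0603 q6 2.8
[0.62034033 0.21709268 0.37037066]
cover_grip [194.0, 533.0] 0.97 [0.6861 0.0261 0.032 ]
cover_grip [219.4, 323.0] 0.93 [0.5654 0.1799 0.032 ]
cover_grip [389.6, 255.6] 0.85 [0.3687 0.1454 0.032 ]
cover_base [377.0, 260.5] 0.8 [0.3753 0.1455 0.018 ]
cover_base [189.9, 527.1] 0.64 [0.6889 0.0255 0.018 ]
cover_base [216.3, 324.1] 0.55 [0.5663 0.179  0.018 ]
corner1 [248.7, 494.7] 0.98 [0.6264 0.0178 0.022 ]
corner1 [271.0, 360.2] 0.94 [0.5379 0.1193 0.022 ]
corner1 [167.5, 286.8] 0.93 [0.5884 0.2334 0.022 ]
corner1 [127.5, 560.5] 0.92 [0.7477 0.0381 0.022 ]
corner1 [190.9, 591.1] 0.87 [ 0.7187 -0.0249  0.022 ]
corner1 [344.6, 293.9] 0.75 [0.4315 0.1349 0.022 ]
corner1 [166.9, 359.2] 0.67 [0.6239 0.1757 0.022 ]
corner1 [401.1, 310.1] 0.66 [0.3796 0.0839 0.022 ]
corner1 [269.0, 286.1] 0.65 [0.5012 0.1843 0.022 ]
corner1 [193.1, 463.6] 0.63 [0.6546 0.0775 0.022 ]
[442.0, 104.4, 170.3, 161.5] 0.97 ((687.0482177734375, 28.324600219726562), (95.36790466308594, 134.82919311523438), 64.99897003173828)
[273.7, 143.3, 101.3, 139.8] 0.56 ((564.4071044921875, 179.01748657226562), (134.68478393554688, 93.88062286376953), 31.667741775512695)
```

View pics/w1.png

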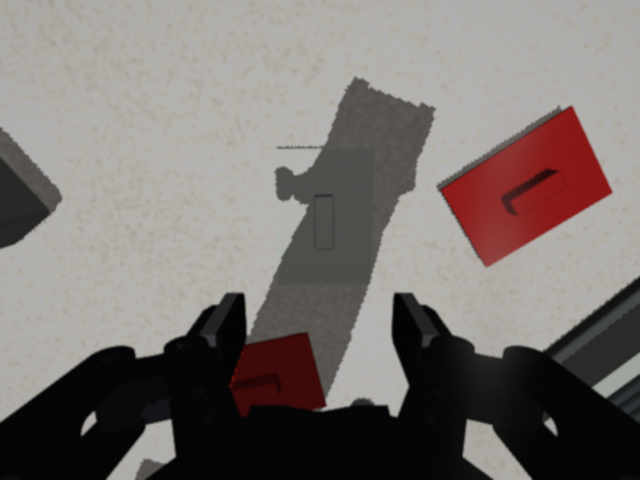

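The white cover is centred at (324,218), with the jaws square to its rib. Red covers are at (525,190) and (280,370). Its position is about (0.564, 0.179), yaw 31.3°. I'll descend.

Call:
move_arm(
  motion=[
    {"dp": [0.003, 0.001, -0.04], "angular": [0, 0, 0]},
    {"dp": [0.003, 0.001, -0.08], "angular": [0, 0, 0]},
    {"dp": [0.003, 0.001, -0.12], "angular": [0, 0, 0]},
    {"dp": [0.003, 0.001, -0.15], "angular": [0, 0, 0]},
    {"dp": [0.003, 0.001, -0.17], "angular": [0, 0, 0]},
    {"dp": [0.003, 0.001, -0.18], "angular": [0, 0, 0]},
    {"dp": [0.003, 0.001, -0.18], "angular": [0, 0, 0]},
    {"dp": [0.003, 0.001, -0.18], "angular": [0, 0, 0]},
  ],
)

```text
clock: 3.68
eef_pos: [0.5643, 0.1779, 0.0524]
ee_rot: [3.03, 0.831, 0.002]
wrist_force: [-0.4, -0.5, 0.2]
grip_width: 0.0604
```

```bash
python3 - <<'E'
from h import *
s=st();i=vision.camera_info('wrist');a=vision.camera('wrist');cv2.imwrite('pics/w2.png',a)
for n,z in(('cover_grip',.032),):
  for d in finder.pinpoint('wrist',n): print(n,d['location'],round(d['confidence'],2),ray('wrist',d['location'][::-1],z,i).round(4))
st()
E
```

```text
t 3.68 p [0.5643 0.1779 0.0524] z [ 0.001  0.    -1.   ] yaw_y -59.32 F [-0.4 -0.5  0.2] w 0.0604 q6 2.8
cover_grip [288.2, 316.9] 0.91 [0.5653 0.1789 0.032 ]
cover_grip [185.2, 239.5] 0.57 [0.5898 0.2331 0.032 ]
t 3.78 p [0.566  0.1787 0.0542] z [ 0.005  0.001 -1.   ] yaw_y -59.28 F [ 1.  -0.3 -0. ] w 0.0602 q6 2.8
```

View pics/w2.png

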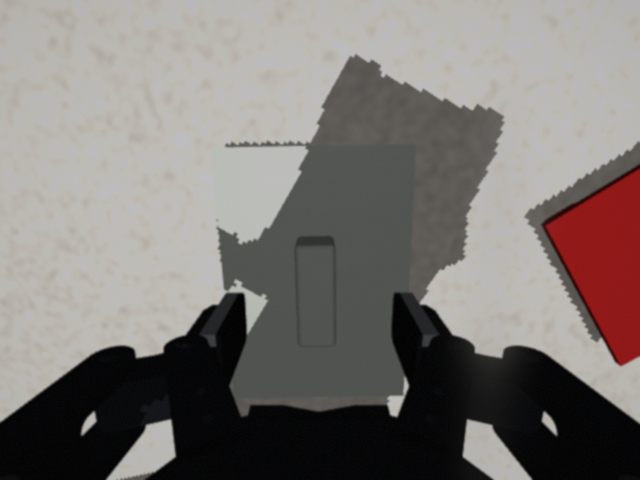

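The rib at (316,292) is centred between the fingers and parallel to the pads. I'll descend the rest of the way, close and lift.

Call:
move_arm(
  motion=[
    {"dp": [0, 0, -0.015], "angular": [0, 0, 0]},
    {"dp": [0, 0, -0.028], "angular": [0, 0, 0]},
    {"dp": [0, 0, -0.028], "angular": [0, 0, 0]},
    {"dp": [0, 0, -0.028], "angular": [0, 0, 0]},
  ],
)

```text
clock: 4.12
eef_pos: [0.5635, 0.1786, 0.023]
ee_rot: [-3.029, -0.833, 0.002]
wrist_force: [-0.2, -0.8, -0.1]
grip_width: 0.0597
```

Call:
move_arm(
  motion=[
    {"dp": [0, 0, 0], "angular": [0, 0, 0]},
    {"dp": [0, 0, 0], "angular": [0, 0, 0]},
    {"dp": [0, 0, 0], "angular": [0, 0, 0]},
    {"dp": [0, 0, 0], "angular": [0, 0, 0]},
    {"dp": [0, 0, 0], "angular": [0, 0, 0]},
    {"dp": [0, 0, 0], "angular": [0, 0, 0]},
  ],
  fingers=0.0,
  grip_force=80,
)

```text
clock: 4.62
eef_pos: [0.5649, 0.1789, 0.0244]
ee_rot: [3.029, 0.833, 0.003]
wrist_force: [-0.6, 0.2, 3.3]
grip_width: 0.0162
```

Call:
move_arm(
  motion=[
    {"dp": [0, 0, 0.02], "angular": [0, 0, 0]},
    {"dp": [0, 0, 0.06], "angular": [0, 0, 0]},
    {"dp": [0, 0, 0.1], "angular": [0, 0, 0]},
    {"dp": [0.005, -0.03, 0.125], "angular": [0, 0, -0.1]},
    {"dp": [0.01, -0.06, 0.15], "angular": [0, 0, -0.2]},
    {"dp": [0.015, -0.09, 0.175], "angular": [0, 0, -0.3]},
    {"dp": [0.02, -0.12, 0.2], "angular": [0, 0, -0.4]},
    {"dp": [0.025, -0.15, 0.2], "angular": [0, 0, -0.5]},
    {"dp": [0.03, -0.18, 0.2], "angular": [0, 0, -0.6]},
    {"dp": [0.033, -0.21, 0.2], "angular": [0, 0, -0.7]},
    {"dp": [0.035, -0.23, 0.2], "angular": [0, 0, -0.778]},
    {"dp": [0.035, -0.238, 0.2], "angular": [0, 0, -0.778]},
    {"dp": [0.035, -0.238, 0.2], "angular": [0, 0, -0.778]},
    {"dp": [0.035, -0.238, 0.2], "angular": [0, 0, -0.778]},
    {"dp": [0.035, -0.238, 0.2], "angular": [0, 0, -0.778]},
  ],
)

```text
clock: 5.87
eef_pos: [0.5969, -0.0664, 0.223]
ee_rot: [-3.114, 0.353, 0.0]
wrist_force: [-0.3, 0.1, -0.9]
grip_width: 0.0163
```

```bash
python3 - <<'E'
from h import *
s=st();i=vision.camera_info('wrist');a=vision.camera('wrist');cv2.imwrite('pics/w3.png',a)
for n,z in(('bay_center',.06),('dispenser',0),('cover_grip',s['eef_pos'][2]+.009),('cover_base',s['eef_pos'][2]-.005)):
  for d in finder.pinpoint('wrist',n)[:3]: print(n,d['location'],round(d['confidence'],2),ray('wrist',d['location'][::-1],z,i).round(4))
st()
E
```

```text
t 5.87 p [ 0.5969 -0.0664  0.223 ] z [ 0.001  0.008 -1.   ] yaw_y -102.92 F [-0.3  0.1 -0.9] w 0.0163 q6 3.14
bay_center [224.1, 477.2] 0.63 [ 0.5701 -0.1976  0.06  ]
dispenser [212.9, 455.5] 0.87 [ 0.5685 -0.2003  0.    ]
cover_grip [315.9, 319.7] 0.97 [ 0.5983 -0.0673  0.232 ]
cover_grip [144.8, 192.2] 0.59 [ 0.6725 -0.0382  0.232 ]
cover_base [304.8, 318.9] 0.91 [ 0.5969 -0.0666  0.218 ]
cover_base [147.3, 199.0] 0.81 [ 0.6721 -0.0358  0.218 ]
t 6.12 p [ 0.5972 -0.0664  0.2234] z [ 0.002  0.007 -1.   ] yaw_y -102.9 F [-0.6 -0.1 -1.8] w 0.0161 q6 3.14
```

View pics/w3.png

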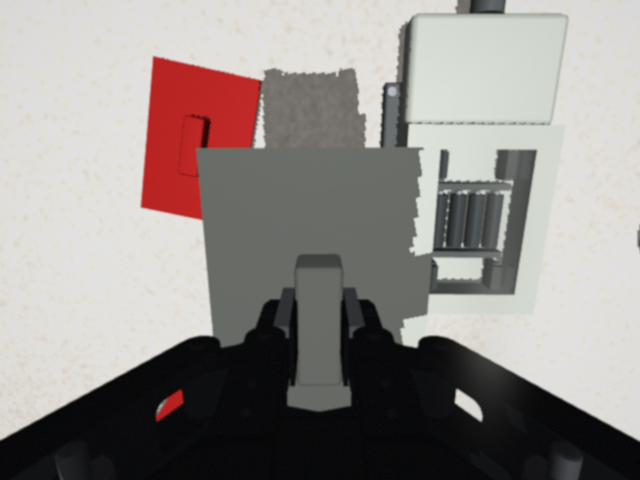

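The cover is held straight. Joint 6 has reached its limit, so I'll turn half a turn the other way, since the cover fits either way round. First I'll measure the bay from its visible corners: opening right edge (537,150) to (514,294), wall right edge (564,125) to (534,314).

```bash
python3 - <<'E'
from h import *
i=vision.camera_info('wrist')
R=lambda u,v:ray('wrist',(u,v),.06,i)[:2]
for n,a,b,h,L in(('open',(537,150),(514,294),.0425,126),('wall',(564.5,125.5),(533.5,314),.062,164)):
    A,B=R(*a),R(*b);x=(A-B);l=np.linalg.norm(x);x/=l;y=np.array([-x[1],x[0]])
    print(n,'len',round(l*1000,1),'yaw',np.degrees(np.arctan2(x[1],x[0])).round(2),'ctr',((A+B)/2+y*h).round(4))
a=cv2.imread('pics/w3.png')[100:340,370:600];cv2.imwrite('pics/w3c.png',cv2.resize(a,None,fx=2.5,fy=2.5,interpolation=2))
d=finder.outline_of('wrist','cover_grip')
for e in d[:2]:
    print(e['extent'],e['confidence'])
E
```

```text
open len 124.9 yaw -13.41 ctr [ 0.5698 -0.196 ]
wall len 163.2 yaw -12.73 ctr [ 0.5689 -0.1959]
[196.7, 145.1, 245.6, 265.9] 0.98
[154.6, 389.1, 28.9, 35.1] 0.81
```

Call:
move_arm(
  motion=[
    {"dp": [0, 0, 0], "angular": [0, 0, 0.12]},
    {"dp": [0, 0, 0], "angular": [0, 0, 0.24]},
    {"dp": [0, 0, 0], "angular": [0, 0, 0.36]},
    {"dp": [0, 0, 0], "angular": [0, 0, 0.48]},
    {"dp": [0, 0, 0], "angular": [0, 0, 0.6]},
    {"dp": [0, 0, 0], "angular": [0, 0, 0.72]},
    {"dp": [0, 0, 0], "angular": [0, 0, 0.84]},
    {"dp": [0, 0, 0], "angular": [0, 0, 0.96]},
    {"dp": [0, 0, 0], "angular": [0, 0, 1.08]},
    {"dp": [0, 0, 0], "angular": [0, 0, 1.2]},
    {"dp": [0, 0, 0], "angular": [0, 0, 1.32]},
    {"dp": [0, 0, 0], "angular": [0, 0, 1.44]},
    {"dp": [0, 0, 0], "angular": [0, 0, 1.56]},
    {"dp": [0, 0, 0], "angular": [0, 0, 1.68]},
  ],
)

```text
clock: 7.33
eef_pos: [0.5972, -0.0671, 0.2234]
ee_rot: [-2.337, -2.091, 0.007]
wrist_force: [0.7, 0.1, -1.0]
grip_width: 0.0161
```

View pics/w3c.png

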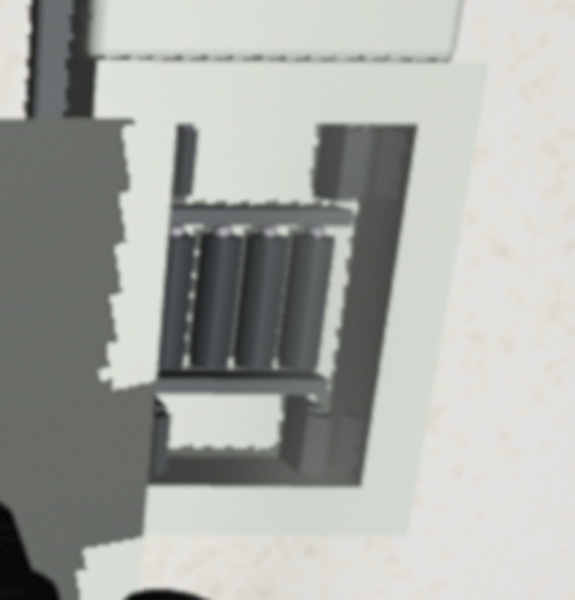

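Call:
move_arm(
  motion=[
    {"dp": [0, 0, 0], "angular": [0, 0, 0.12]},
    {"dp": [0, -0.01, 0], "angular": [0, 0, 0.24]},
    {"dp": [-0.004, -0.02, 0], "angular": [0, 0, 0.36]},
    {"dp": [-0.008, -0.04, 0], "angular": [0, 0, 0.48]},
    {"dp": [-0.012, -0.06, 0], "angular": [0, 0, 0.6]},
    {"dp": [-0.016, -0.08, 0], "angular": [0, 0, 0.72]},
    {"dp": [-0.02, -0.1, 0], "angular": [0, 0, 0.84]},
    {"dp": [-0.024, -0.115, 0], "angular": [0, 0, 0.96]},
    {"dp": [-0.028, -0.125, -0.01], "angular": [0, 0, 1.08]},
    {"dp": [-0.028, -0.129, -0.03], "angular": [0, 0, 1.2]},
    {"dp": [-0.028, -0.129, -0.05], "angular": [0, 0, 1.32]},
    {"dp": [-0.028, -0.129, -0.07], "angular": [0, 0, 1.447]},
    {"dp": [-0.028, -0.129, -0.08], "angular": [0, 0, 1.447]},
    {"dp": [-0.028, -0.129, -0.09], "angular": [0, 0, 1.447]},
    {"dp": [-0.028, -0.129, -0.09], "angular": [0, 0, 1.447]},
    {"dp": [-0.028, -0.129, -0.09], "angular": [0, 0, 1.447]},
  ],
)

```text
clock: 8.67
eef_pos: [0.5691, -0.1963, 0.1334]
ee_rot: [-0.38, -3.117, 0.011]
wrist_force: [0.7, 0.0, -1.4]
grip_width: 0.0166
```

```bash
python3 - <<'E'
from h import *
s=st();i=vision.camera_info('wrist');a=vision.camera('wrist');cv2.imwrite('pics/w4.png',a)
for n,dz in(('cover_grip',.009),('cover_base',-.005)):
  for d in finder.pinpoint('wrist',n)[:3]: print(n,d['location'],round(d['confidence'],2),(ray('wrist',d['location'][::-1],s['eef_pos'][2]+dz,i)-s['eef_pos']).round(4))
# predicted pixels: dispenser wall corners, cover plate corners for a centred grasp
def quad(c,z,hx,hy,yaw):
  x=np.array([np.cos(yaw),np.sin(yaw)]);y=np.array([-x[1],x[0]])
  return np.array([proj(i,[*(np.array(c)+sx*hx*x+sy*hy*y),z]) for sx,sy in((1,1),(1,-1),(-1,-1),(-1,1))])
w=quad((.5695,-.196),.06,.082,.062,np.radians(-13.3))
c=quad(s['eef_pos'][:2],s['eef_pos'][2]-.002,.067,.047,np.radians(-13.3))
print(w.round(),c.round())
for q,col in((w,(0,255,0)),(c,(255,0,255))): cv2.polylines(a,[q.round().astype(int)],True,col,1)
cv2.imwrite('pics/w4o.png',a)
vision.camera('scene')
E
```

```text
t 8.67 p [ 0.5691 -0.1963  0.1334] z [-0.002 -0.007 -1.   ] yaw_y 76.08 F [ 0.7  0.  -1.4] w 0.0166 q6 -0.2
cover_grip [314.5, 321.1] 0.88 [-0.0008  0.0012  0.009 ]
cover_base [303.4, 316.0] 0.59 [ 0.0002 -0.0013 -0.005 ]
cover_base [314.4, 319.6] 0.42 [ 0.0056 -0.0011 -0.005 ]
[[413. 373.]
 [230. 374.]
 [208. 118.]
 [430. 115.]] [[419. 435.]
 [222. 435.]
 [194. 144.]
 [441. 141.]]
```

View pics/w4o.png

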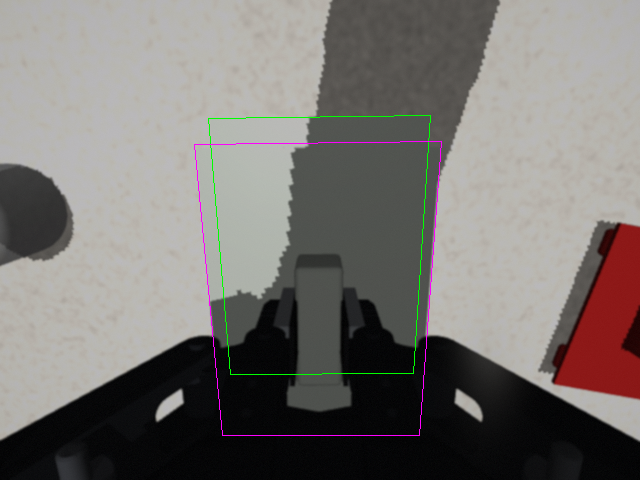

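```bash
python3 - <<'E'
import cv2,numpy as np
a=cv2.imread('pics/w4.png').astype(int)
g=a[:, 225:290].mean(1)
for r in range(96,172,2): print(r,g[r].round().astype(int).tolist(), a[r,340:420].mean(0).round().astype(int).tolist())
# left and right edges at given rows
b=a.mean(2)
for r in(180,220,260):print(r,b[r-3:r+4,185:235:2].mean(0).round().astype(int).tolist(),b[r-3:r+4,405:455:2].mean(0).round().astype(int).tolist())
E
```

```text
96 [177, 183, 185] [81, 84, 87]
98 [177, 183, 185] [81, 85, 87]
100 [177, 183, 185] [81, 85, 87]
102 [177, 182, 185] [81, 85, 88]
104 [177, 182, 185] [81, 85, 88]
106 [176, 182, 185] [82, 85, 88]
108 [176, 182, 185] [82, 86, 89]
110 [175, 181, 185] [83, 87, 89]
112 [175, 181, 184] [83, 87, 90]
114 [176, 182, 185] [83, 86, 89]
116 [178, 184, 186] [81, 85, 84]
118 [181, 185, 184] [81, 85, 82]
120 [181, 185, 183] [81, 85, 82]
122 [181, 185, 183] [81, 85, 82]
124 [181, 185, 183] [81, 85, 82]
126 [181, 185, 183] [81, 85, 82]
128 [181, 185, 183] [81, 84, 82]
130 [180, 185, 183] [81, 85, 82]
132 [180, 185, 183] [81, 85, 82]
134 [180, 185, 183] [80, 84, 82]
136 [180, 185, 183] [81, 84, 82]
138 [180, 185, 183] [81, 85, 82]
140 [180, 185, 183] [80, 84, 82]
142 [180, 185, 182] [80, 84, 82]
144 [180, 185, 182] [80, 84, 82]
146 [180, 185, 182] [80, 84, 82]
148 [180, 185, 182] [80, 84, 82]
150 [180, 185, 182] [80, 84, 82]
152 [180, 185, 182] [80, 84, 81]
154 [179, 185, 182] [80, 84, 81]
156 [179, 185, 182] [80, 84, 81]
158 [179, 185, 182] [80, 84, 81]
160 [179, 185, 181] [80, 84, 81]
162 [179, 185
[... 174 characters left out ...]
4, 184, 184, 184, 179, 177, 177, 178, 178, 178, 178, 178, 178, 178, 178, 178, 179, 179, 179, 179, 180, 180] [81, 81, 81, 81, 81, 81, 81, 80, 81, 80, 80, 81, 80, 81, 81, 80, 97, 157, 182, 183, 183, 183, 182, 180, 181]
220 [185, 184, 184, 185, 185, 184, 184, 183, 182, 176, 176, 175, 176, 176, 176, 176, 176, 176, 176, 176, 176, 176, 176, 176, 177] [81, 81, 80, 81, 80, 81, 80, 81, 80, 81, 80, 81, 80, 80, 89, 162, 183, 183, 183, 182, 183, 183, 185, 185, 185]
260 [183, 184, 184, 184, 183, 183, 184, 185, 186, 186, 181, 174, 174, 174, 173, 174, 174, 174, 174, 174, 174, 174, 174, 174, 175] [80, 80, 80, 80, 80, 80, 80, 80, 80, 80, 80, 80, 80, 129, 181, 184, 184, 184, 185, 184, 182, 180, 180, 180, 179]
```

```bash
python3 - <<'E'
from h import *
s=st();i=vision.camera_info('wrist')
T=Ro.from_rotvec(s['ee_rot']).as_matrix()
# work in the tool frame: camera coords = Rc Xtool + tc
Rc=i['R']@T; tc=i['R']@s['eef_pos']+i['t']; j=dict(camera_matrix=i['camera_matrix'],R=Rc,t=tc)
for z in(.0,.002,.004):
  print(z,[proj(j,[sx*.067,sy*.047,z]).round(1).tolist() for sx in(1,-1) for sy in(1,-1)])
b=cv2.imread('pics/w3.png').astype(int)
for r in range(142,154):print(r,b[r,205:250].mean(0).round(),b[r,275:350].mean(0).round(),b[r,425:438].mean(0).round())
for r in(170,200,230,260):
  g=b[r-2:r+3].mean((0,2));print(r,[ (c,int(g[c+1]-g[c-1])) for c in list(range(190,215))+list(range(425,450)) if abs(g[c+1]-g[c-1])>12])
# rib top far/near ends
g=b[:,310:330].mean((1,2));print([(r,int(g[r+1]-g[r-1])) for r in range(240,430) if abs(g[r+1]-g[r-1])>4])
for x in(.025,-.025):print([proj(j,[sx*.025,0,z]).round(1).tolist() for z in(-.018,-.016) for sx in(1,-1)])
E
```

```text
t 8.87 p [ 0.5701 -0.1969  0.1351] z [ 0.001 -0.008 -1.   ] yaw_y 76.14 F [-0.2  0.2 -1.4] w 0.0162 q6 -0.2
0.0 [[444.3, 142.6], [193.6, 142.5], [418.6, 438.3], [219.0, 438.1]]
0.002 [[442.6, 142.6], [195.3, 142.6], [417.5, 435.1], [220.2, 434.8]]
0.004 [[440.9, 142.7], [197.0, 142.7], [416.4, 431.9], [221.2, 431.7]]
142 [ 37.  38. 182.] [108. 113. 117.] [217. 224. 219.]
143 [ 37.  38. 182.] [109. 114. 117.] [217. 225. 219.]
144 [ 37.  38. 183.] [109. 114. 118.] [217. 225. 219.]
145 [ 37.  38. 184.] [109. 114. 118.] [217. 224. 219.]
146 [ 40.  42. 182.] [109. 113. 116.] [217. 225. 219.]
147 [ 59.  62. 168.] [107. 112. 113.] [217. 224. 219.]
148 [ 87.  91. 137.] [106. 111. 109.] [216. 224. 219.]
149 [102. 106. 112.] [105. 111. 107.] [216. 224. 219.]
150 [104. 109. 105.] [105. 110. 107.] [217. 224. 219.]
151 [104. 109. 105.] [105. 110. 107.] [216. 224. 219.]
152 [104. 109. 105.] [105. 111. 107.] [217. 225. 219.]
153 [104. 109. 105.] [105. 110. 107.] [217. 224. 219.]
170 [(197, 15), (198, 17), (437, -33), (438, -84), (439, -107), (440, -63), (445, 17), (446, 64), (447, 98), (448, 69), (449, 22)]
200 [(200, 12), (434, -13), (435, -58), (436, -107), (437, -90), (438, -26), (446, 31), (447, 53), (449, -61)]
230 [(201, -13), (202, -54), (203, -86), (204, -63), (205, -20), (432, -20), (433, -75), (434, -114), (435, -72), (444, 28), (446, -39), (447, -44)]
260 [(204, -20), (205, -66), (206, -88), (207, -52), (430, -17), (431, -18), (432, 16), (433, 55), (434, 69), (435, 60), (436, 38), (437, 16)]
[(252, -8), (253, -24), (254, -30), (255, -16), (265, 4), (266, 13), (267, 19), (268, 17), (269, 10), (270, 4), (382, -4), (383, -8), (384, -4), (385, 5), (386, 8), (387, 4), (408, -10), (409, -32), (410, -54), (411, -53), (412, -28), (413, -7)]
[[318.8, 264.1], [318.8, 385.1], [318.8, 262.4], [318.8, 382.0]]
[[318.8, 264.1], [318.8, 385.1], [318.8, 262.4], [318.8, 382.0]]
```

```bash
python3 - <<'E'
from h import *
s=telemetry.state();i=vision.camera_info('wrist')
T=Ro.from_rotvec(s['ee_rot']).as_matrix()
j=dict(camera_matrix=i['camera_matrix'],R=i['R']@T,t=i['R']@s['eef_pos']+i['t'])
b=cv2.imread('pics/w2.png').astype(int).mean(2)
for c in((230,290),(330,400),(260,380)):
  g=b[:,c[0]:c[1]].mean(1);print(c,[(r,int(g[r+1]-g[r-1])) for r in list(range(130,160))+list(range(380,408)) if abs(g[r+1]-g[r-1])>4])
for z in(.028,.0304,.033):
  print(z,[(v,ray('wrist',(319,v),z,j).round(4)[:2].tolist()) for v in(144,146,394,397)])
for c in((305,328),):
  g=b[:,c[0]:c[1]].mean(1);print('rib',[(r,int(g[r+1]-g[r-1])) for r in range(225,360) if abs(g[r+1]-g[r-1])>3])
print([(v,ray('wrist',(319,v),.0104,j).round(4)[:2].tolist()) for v in(236,245,346)])
print('w3',[(v,z,ray('wrist',(319,v),z,j).round(4)[0]) for v,z in((148,.002),(267.5,-.018),(384,-.018),(254,.002))])
E
```

```text
(230, 290) [(140, -14), (141, -31), (142, -45), (143, -46), (144, -22), (145, 26), (146, 63), (147, 52), (148, 19), (403, -14), (404, -30), (405, -36), (406, -24), (407, -8)]
(330, 400) [(144, -4), (145, -5), (394, 7), (395, 15), (396, 15), (397, 8), (403, -9), (404, -25), (405, -33), (406, -28), (407, -18)]
(260, 380) [(140, -8), (141, -15), (142, -20), (143, -19), (144, -6), (145, 14), (146, 22), (147, 13), (148, 5), (396, 5), (397, 4), (403, -9), (404, -22), (405, -30), (406, -26), (407, -18)]
0.028 [(144, [0.0667, 0.0]), (146, [0.0658, 0.0]), (394, [-0.0641, 0.0001]), (397, [-0.066, 0.0001])]
0.0304 [(144, [0.0667, 0.0]), (146, [0.0658, 0.0]), (394, [-0.0659, 0.0001]), (397, [-0.0679, 0.0001])]
0.033 [(144, [0.0667, 0.0]), (146, [0.0658, 0.0]), (394, [-0.0679, 0.0001]), (397, [-0.0699, 0.0001])]
rib [(234, -6), (235, -19), (236, -24), (237, -13), (243, 3), (244, 11), (245, 17), (246, 15), (247, 7), (248, 3), (344, -6), (345, -6), (347, 7), (348, 3)]
[(236, [0.0284, 0.0001]), (245, [0.0244, 0.0001]), (346, [-0.0245, 0.0001])]
w3 [(148, 0.002, np.float64(0.065)), (267.5, -0.018, np.float64(0.0237)), (384, -0.018, np.float64(-0.0245)), (254, 0.002, np.float64(0.0229))]
```

Plate edges put the cover about 1.7 mm behind the TCP along the tool x axis, and laterally centred. The dispenser wall edge projects within a pixel of where I predicted it. I'll correct for that and lower to the laid-on height.

Call:
move_arm(
  motion=[
    {"dp": [-0.0015, 0.0005, -0.01], "angular": [0, 0, 0.01]},
    {"dp": [-0.0015, 0.0005, -0.025], "angular": [0, 0, 0.01]},
    {"dp": [-0.0015, 0.0005, -0.038], "angular": [0, 0, 0.01]},
    {"dp": [-0.0015, 0.0005, -0.043], "angular": [0, 0, 0.01]},
    {"dp": [-0.0015, 0.0005, -0.047], "angular": [0, 0, 0.01]},
    {"dp": [-0.0015, 0.0005, -0.05], "angular": [0, 0, 0.01]},
    {"dp": [-0.0015, 0.0005, -0.053], "angular": [0, 0, 0.01]},
    {"dp": [-0.0015, 0.0005, -0.053], "angular": [0, 0, 0.01]},
  ],
)

```text
clock: 9.53
eef_pos: [0.5677, -0.1961, 0.0802]
ee_rot: [-0.363, -3.12, 0.011]
wrist_force: [0.1, -0.5, -0.9]
grip_width: 0.0159
```

```bash
python3 - <<'E'
from h import *
st()
E
```

```text
t 9.53 p [ 0.5677 -0.1961  0.0802] z [-0.001 -0.007 -1.   ] yaw_y 76.73 F [ 0.1 -0.5 -0.9] w 0.0159 q6 -0.21
```

No force at 4 mm below the point where a misaligned cover would have hit the rim, so the legs are inside the opening. I'll continue down.

Call:
move_arm(
  motion=[
    {"dp": [0, 0, -0.002], "angular": [0, 0, 0]},
    {"dp": [0, 0, -0.004], "angular": [0, 0, 0]},
    {"dp": [0, 0, -0.006], "angular": [0, 0, 0]},
    {"dp": [0, 0, -0.006], "angular": [0, 0, 0]},
  ],
)

```text
clock: 9.87
eef_pos: [0.5682, -0.1951, 0.0746]
ee_rot: [0.363, 3.12, -0.007]
wrist_force: [0.4, 3.4, 0.4]
grip_width: 0.0164
```

```bash
python3 - <<'E'
from h import *
st()
E
```

```text
t 9.87 p [ 0.5682 -0.1951  0.0746] z [-0.    -0.005 -1.   ] yaw_y 76.74 F [0.4 3.4 0.4] w 0.0164 q6 -0.21
```

Call:
move_arm(
  motion=[
    {"dp": [0, 0, -0.002], "angular": [0, 0, 0]},
    {"dp": [0, 0, -0.004], "angular": [0, 0, 0]},
    {"dp": [0, 0, -0.004], "angular": [0, 0, 0]},
  ],
)

```text
clock: 10.12
eef_pos: [0.5696, -0.1953, 0.0742]
ee_rot: [0.362, 3.116, -0.009]
wrist_force: [-0.8, 5.0, 10.5]
grip_width: 0.0157
```

Call:
move_arm(
  motion=[
    {"dp": [0, 0, -0.002], "angular": [0, 0, 0]},
    {"dp": [0, 0, -0.004], "angular": [0, 0, 0]},
    {"dp": [0, 0, -0.004], "angular": [0, 0, 0]},
  ],
)

```text
clock: 10.37
eef_pos: [0.5701, -0.1956, 0.0739]
ee_rot: [0.361, 3.114, -0.011]
wrist_force: [-4.6, 7.1, 22.8]
grip_width: 0.0162
```

Call:
move_arm(
  motion=[
    {"dp": [-0.002, 0.002, -0.002], "angular": [0, 0, 0]},
    {"dp": [-0.002, 0.002, -0.004], "angular": [0, 0, 0]},
    {"dp": [-0.002, 0.002, -0.004], "angular": [0, 0, 0]},
  ],
)

```text
clock: 10.62
eef_pos: [0.57, -0.1955, 0.0734]
ee_rot: [0.361, 3.108, -0.017]
wrist_force: [-5.6, 5.9, 30.9]
grip_width: 0.0159
```

Call:
move_arm(
  motion=[
    {"dp": [0, 0, -0.002], "angular": [0, 0, 0]},
    {"dp": [0, 0, -0.004], "angular": [0, 0, 0]},
    {"dp": [0, 0, -0.004], "angular": [0, 0, 0]},
  ],
)

```text
clock: 10.87
eef_pos: [0.5697, -0.1956, 0.0664]
ee_rot: [0.361, 3.11, -0.017]
wrist_force: [-2.0, 1.9, 21.3]
grip_width: 0.0164
```

It snapped at about 35 N and dropped 7 mm. I'll press a bit further to confirm it has bottomed out.

Call:
move_arm(
  motion=[
    {"dp": [0, 0, -0.003], "angular": [0, 0, 0]},
    {"dp": [0, 0, -0.006], "angular": [0, 0, 0]},
    {"dp": [0, 0, -0.009], "angular": [0, 0, 0]},
    {"dp": [0, 0, -0.009], "angular": [0, 0, 0]},
  ],
)

```text
clock: 11.2
eef_pos: [0.5698, -0.1957, 0.0662]
ee_rot: [0.361, 3.107, -0.018]
wrist_force: [-16.0, 7.6, 52.5]
grip_width: 0.0165
```

```bash
python3 - <<'E'
from h import *
s=st();print(s['moment'].round(2))
E
```

```text
t 11.2 p [ 0.5698 -0.1957  0.0662] z [ 0.012 -0.013 -1.   ] yaw_y 76.76 F [-16.    7.6  52.5] w 0.0165 q6 -0.21
[ 2.38  3.78 -0.09]
```

It has stopped hard at 52 N with no further travel. I'll unload, release and lift.

Call:
move_arm(
  motion=[
    {"dp": [0, 0, 0.008], "angular": [0, 0, 0]},
    {"dp": [0, 0, 0.017], "angular": [0, 0, 0]},
    {"dp": [0, 0, 0.017], "angular": [0, 0, 0]},
  ],
)

```text
clock: 11.45
eef_pos: [0.5686, -0.1951, 0.0665]
ee_rot: [0.362, 3.115, -0.013]
wrist_force: [7.9, -1.2, -2.8]
grip_width: 0.0159
```

Call:
move_arm(
  motion=[
    {"dp": [0, 0, 0], "angular": [0, 0, 0]},
    {"dp": [0, 0, 0], "angular": [0, 0, 0]},
    {"dp": [0, 0, 0], "angular": [0, 0, 0]},
    {"dp": [0, 0, 0], "angular": [0, 0, 0]},
    {"dp": [0, 0, 0.01], "angular": [0, 0, 0]},
    {"dp": [0, 0, 0.04], "angular": [0, 0, 0]},
    {"dp": [0, 0, 0.08], "angular": [0, 0, 0]},
    {"dp": [0, 0, 0.12], "angular": [0, 0, 0]},
    {"dp": [0.04, 0, 0.14], "angular": [0, 0, 0]},
    {"dp": [0.08, 0, 0.14], "angular": [0, 0, 0]},
    {"dp": [0.08, 0, 0.14], "angular": [0, 0, 0]},
    {"dp": [0.08, 0, 0.14], "angular": [0, 0, 0]},
    {"dp": [0.08, 0, 0.14], "angular": [0, 0, 0]},
  ],
  fingers=0.06,
)

```text
clock: 12.53
eef_pos: [0.6453, -0.1939, 0.2058]
ee_rot: [-0.362, -3.118, 0.011]
wrist_force: [-1.3, 1.0, 0.2]
grip_width: 0.0602
```

```bash
python3 - <<'E'
from h import *
s=st();i=vision.camera_info('wrist');a=vision.camera('wrist');cv2.imwrite('pics/w5.png',a)
print((-i['R'].T@i['t']).round(3))
b=vision.camera('scene');cv2.imwrite('pics/s5.png',b)
c=cv2.resize(b[180:270,165:310],None,fx=4,fy=4,interpolation=2)
o=np.zeros((360+400,800,3),np.uint8)
o=cv2.resize(a,(533,400)); W=np.zeros((600,800,3),np.uint8)
W[:360,:580]=c; cv2.imwrite('pics/s5c.png',c)
st()
E
```

```text
t 12.53 p [ 0.6453 -0.1939  0.2058] z [-0.004 -0.006 -1.   ] yaw_y 76.75 F [-1.3  1.   0.2] w 0.0602 q6 -0.16
[ 0.582 -0.178  0.348]
t 12.63 p [ 0.6446 -0.194   0.2075] z [-0.001 -0.007 -1.   ] yaw_y 76.72 F [ 0.3 -0.4 -0.2] w 0.06 q6 -0.16
```

View pics/w5.png

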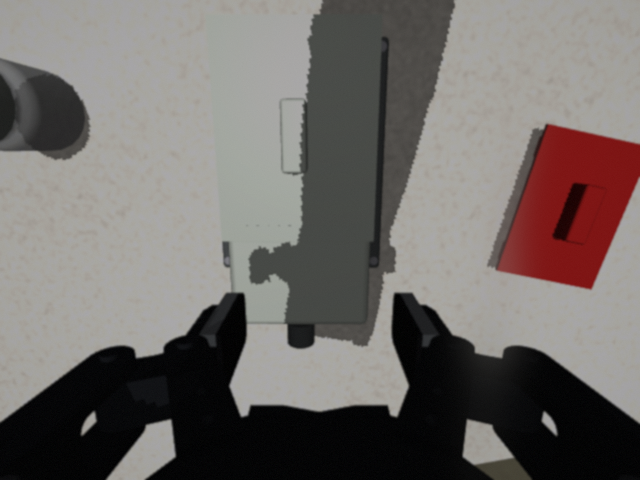

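View pics/s5c.png

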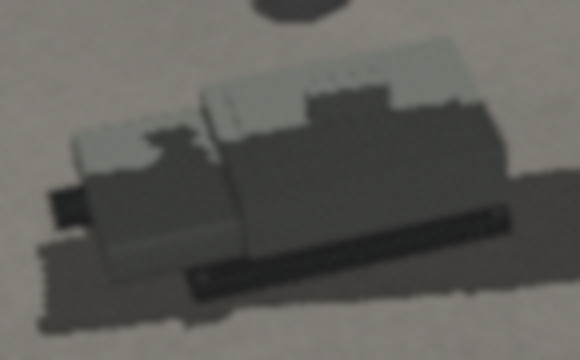

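The cover lies square over the bay: its rib is at (293,135) in the wrist view and no dark gap shows in the scene crop (viewed 10 so far). White on white doesn't prove it is flush, so I'll probe the height of each corner with shut fingers.

Call:
move_arm(
  motion=[
    {"dp": [-0.01, 0.01, -0.04], "angular": [0, 0, 0]},
    {"dp": [-0.019, 0.021, -0.08], "angular": [0, 0, 0]},
    {"dp": [-0.019, 0.021, -0.11], "angular": [0, 0, 0]},
    {"dp": [-0.019, 0.021, -0.13], "angular": [0, 0, 0]},
    {"dp": [-0.019, 0.021, -0.136], "angular": [0, 0, 0]},
    {"dp": [-0.019, 0.021, -0.14], "angular": [0, 0, 0]},
    {"dp": [-0.019, 0.021, -0.144], "angular": [0, 0, 0]},
    {"dp": [-0.019, 0.021, -0.145], "angular": [0, 0, 0]},
    {"dp": [-0.019, 0.021, -0.145], "angular": [0, 0, 0]},
  ],
  fingers=0.0,
)

```text
clock: 13.38
eef_pos: [0.6278, -0.1737, 0.0641]
ee_rot: [0.363, 3.118, -0.013]
wrist_force: [-1.7, 0.5, 3.4]
grip_width: -0.0002
```

```bash
python3 - <<'E'
from h import *
st();vision.camera('top');st()
E
```

```text
t 13.38 p [ 0.6278 -0.1737  0.0641] z [ 0.002 -0.008 -1.   ] yaw_y 76.72 F [-1.7  0.5  3.4] w -0.0002 q6 -0.14
t 13.43 p [ 0.6278 -0.1737  0.0641] z [ 0.002 -0.008 -1.   ] yaw_y 76.72 F [-2.3  0.7  2.9] w -0.0003 q6 -0.14
```

Corner 1 is at 64.1 mm, which is home. On to corner 2.

Call:
move_arm(
  motion=[
    {"dp": [0, 0, 0.03], "angular": [0, 0, 0]},
    {"dp": [-0.008, -0.035, 0.035], "angular": [0, 0, 0]},
    {"dp": [-0.0165, -0.07, 0.03], "angular": [0, 0, 0]},
    {"dp": [-0.0165, -0.07, 0.012], "angular": [0, 0, 0]},
    {"dp": [-0.0165, -0.07, 0.006], "angular": [0, 0, 0]},
    {"dp": [-0.0165, -0.07, 0.002], "angular": [0, 0, 0]},
    {"dp": [-0.0165, -0.07, 0], "angular": [0, 0, 0]},
    {"dp": [-0.0165, -0.07, 0], "angular": [0, 0, 0]},
  ],
)

```text
clock: 14.1
eef_pos: [0.6098, -0.2435, 0.064]
ee_rot: [-0.362, -3.12, 0.016]
wrist_force: [-4.8, -1.5, 7.0]
grip_width: -0.0001
```

Call:
move_arm(
  motion=[
    {"dp": [0, 0, 0.02], "angular": [0, 0, 0]},
    {"dp": [-0.04, 0.01, 0.03], "angular": [0, 0, 0]},
    {"dp": [-0.08, 0.019, 0.03], "angular": [0, 0, 0]},
    {"dp": [-0.097, 0.023, 0.02], "angular": [0, 0, 0]},
    {"dp": [-0.097, 0.023, 0.012], "angular": [0, 0, 0]},
    {"dp": [-0.097, 0.023, 0.006], "angular": [0, 0, 0]},
    {"dp": [-0.097, 0.023, 0.002], "angular": [0, 0, 0]},
    {"dp": [-0.097, 0.023, 0], "angular": [0, 0, 0]},
    {"dp": [-0.097, 0.023, 0], "angular": [0, 0, 0]},
  ],
)

```text
clock: 14.85
eef_pos: [0.5137, -0.2193, 0.064]
ee_rot: [-0.361, -3.12, 0.01]
wrist_force: [-7.3, 4.4, 12.0]
grip_width: -0.0
```

Call:
move_arm(
  motion=[
    {"dp": [0, 0, 0.03], "angular": [0, 0, 0]},
    {"dp": [0.008, 0.035, 0.035], "angular": [0, 0, 0]},
    {"dp": [0.0165, 0.07, 0.03], "angular": [0, 0, 0]},
    {"dp": [0.0165, 0.07, 0.012], "angular": [0, 0, 0]},
    {"dp": [0.0165, 0.07, 0.006], "angular": [0, 0, 0]},
    {"dp": [0.0165, 0.07, 0.002], "angular": [0, 0, 0]},
    {"dp": [0.0165, 0.07, 0], "angular": [0, 0, 0]},
    {"dp": [0.0165, 0.07, 0], "angular": [0, 0, 0]},
  ],
)

```text
clock: 15.52
eef_pos: [0.5303, -0.1488, 0.064]
ee_rot: [-0.362, -3.121, 0.005]
wrist_force: [-4.1, 6.9, 12.3]
grip_width: -0.0001
```

All four read 64.0 mm. I'll recheck with lighter touches that none sprang up while another was pressed.

Call:
move_arm(
  motion=[
    {"dp": [0, 0, 0.015], "angular": [0, 0, 0]},
    {"dp": [0, 0, 0.015], "angular": [0, 0, 0]},
    {"dp": [0, 0, 0.008], "angular": [0, 0, 0]},
    {"dp": [0, 0, 0.004], "angular": [0, 0, 0]},
    {"dp": [0, 0, 0.002], "angular": [0, 0, 0]},
    {"dp": [0, 0, 0.002], "angular": [0, 0, 0]},
  ],
)

```text
clock: 16.02
eef_pos: [0.5298, -0.1507, 0.064]
ee_rot: [-0.364, -3.12, 0.012]
wrist_force: [-2.3, 0.1, 9.5]
grip_width: 0.0
```

Call:
move_arm(
  motion=[
    {"dp": [0, 0, 0.02], "angular": [0, 0, 0]},
    {"dp": [0.04, -0.01, 0.03], "angular": [0, 0, 0]},
    {"dp": [0.08, -0.019, 0.03], "angular": [0, 0, 0]},
    {"dp": [0.097, -0.023, 0.02], "angular": [0, 0, 0]},
    {"dp": [0.097, -0.023, 0.01], "angular": [0, 0, 0]},
    {"dp": [0.097, -0.023, 0.004], "angular": [0, 0, 0]},
    {"dp": [0.097, -0.023, 0], "angular": [0, 0, 0]},
    {"dp": [0.097, -0.023, -0.001], "angular": [0, 0, 0]},
    {"dp": [0.097, -0.023, -0.001], "angular": [0, 0, 0]},
  ],
)

```text
clock: 16.77
eef_pos: [0.6259, -0.173, 0.0641]
ee_rot: [-0.363, -3.12, 0.012]
wrist_force: [-2.3, 1.2, 8.7]
grip_width: -0.0001
```

Call:
move_arm(
  motion=[
    {"dp": [0, 0, 0.03], "angular": [0, 0, 0]},
    {"dp": [-0.008, -0.035, 0.035], "angular": [0, 0, 0]},
    {"dp": [-0.0165, -0.07, 0.03], "angular": [0, 0, 0]},
    {"dp": [-0.0165, -0.07, 0.012], "angular": [0, 0, 0]},
    {"dp": [-0.0165, -0.07, 0.006], "angular": [0, 0, 0]},
    {"dp": [-0.0165, -0.07, 0.002], "angular": [0, 0, 0]},
    {"dp": [-0.0165, -0.07, 0], "angular": [0, 0, 0]},
    {"dp": [-0.0165, -0.07, 0], "angular": [0, 0, 0]},
  ],
)

```text
clock: 17.43
eef_pos: [0.6072, -0.2433, 0.064]
ee_rot: [-0.363, -3.115, 0.016]
wrist_force: [-6.8, -2.6, 10.2]
grip_width: 0.0003
```

Call:
move_arm(
  motion=[
    {"dp": [0, 0, 0.02], "angular": [0, 0, 0]},
    {"dp": [-0.04, 0.01, 0.03], "angular": [0, 0, 0]},
    {"dp": [-0.08, 0.019, 0.03], "angular": [0, 0, 0]},
    {"dp": [-0.097, 0.023, 0.02], "angular": [0, 0, 0]},
    {"dp": [-0.097, 0.023, 0.012], "angular": [0, 0, 0]},
    {"dp": [-0.097, 0.023, 0.006], "angular": [0, 0, 0]},
    {"dp": [-0.097, 0.023, 0.003], "angular": [0, 0, 0]},
    {"dp": [-0.097, 0.023, 0.001], "angular": [0, 0, 0]},
    {"dp": [-0.097, 0.023, 0.001], "angular": [0, 0, 0]},
  ],
)

```text
clock: 18.18
eef_pos: [0.5131, -0.2191, 0.0641]
ee_rot: [-0.361, -3.118, 0.009]
wrist_force: [-3.0, 1.7, 4.9]
grip_width: -0.0001
```

All four corners are at 64.0 to 64.1 mm under 5 to 10 N. I'll retreat and hand in.

Call:
move_arm(
  motion=[
    {"dp": [0, 0, 0.03], "angular": [0, 0, 0]},
    {"dp": [0, 0, 0.07], "angular": [0, 0, 0]},
    {"dp": [0, 0, 0.11], "angular": [0, 0, 0]},
    {"dp": [-0.03, 0, 0.15], "angular": [0, 0, 0]},
    {"dp": [-0.06, 0.03, 0.17], "angular": [0, 0, 0]},
    {"dp": [-0.1, 0.05, 0.17], "angular": [0, 0, 0]},
    {"dp": [-0.14, 0.07, 0.17], "angular": [0, 0, 0]},
    {"dp": [-0.14, 0.07, 0.17], "angular": [0, 0, 0]},
    {"dp": [-0.14, 0.07, 0.17], "angular": [0, 0, 0]},
  ],
)

```text
clock: 18.93
eef_pos: [0.3719, -0.1487, 0.2347]
ee_rot: [0.361, 3.12, -0.012]
wrist_force: [1.9, -1.2, 0.4]
grip_width: -0.0001
```

```bash
python3 - <<'E'
from h import *
s=st();a=vision.camera('scene');cv2.imwrite('pics/end.png',a)
cv2.imwrite('pics/endc.png',cv2.resize(a[120:420,150:550],(800,600),interpolation=2))
r.job_done() if abs(s['wrist_force']).max()<3 else print('no')
E
```

```text
t 18.93 p [ 0.3719 -0.1487  0.2347] z [-0.    -0.008 -1.   ] yaw_y 76.8 F [ 1.9 -1.2  0.4] w -0.0001 q6 -0.31
the job is handed in; nothing more can be done
```

View pics/endc.png

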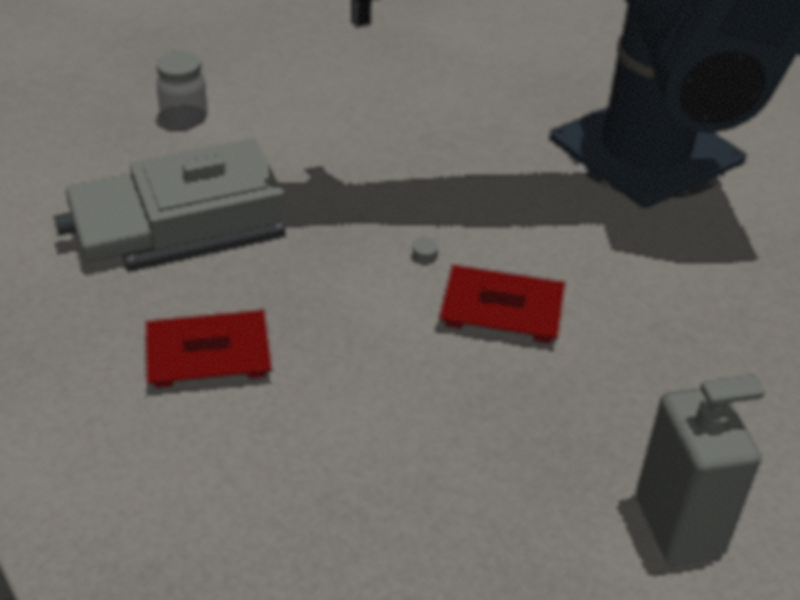

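The white battery cover is fitted over the bay and pressed home, and the job was handed in at about 19 s with the arm clear of everything.

- **Fitting:** I took the cover by its rib and turned it half a turn, because joint 6 had reached its limit and the cover fits either way round. It snapped in at about 35 N pressed in the middle, and I then pressed to 52 N with no further travel.
- **Flush check:** I touched each corner twice with the shut fingers. All four plate tops read 64.0–64.1 mm above the bench, which is 4 mm above the rim as it should be. The second round used 5–10 N and none had sprung up.
- **Final picture:** It shows the cover flat on the dispenser. The pump bottle, jar, cap and both red covers look to be where they started, though I judged that by eye and did not measure it.
- **Disagreements:** The measurements of the cover's place in the grip differed by about 2 mm. I corrected for the plate edge, and the legs entered the bay without touching the rim. The pictures alone, white on white, could not prove the cover was flush, so I relied on the touches. No check failed.

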